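Trace the sprung load rail from green to red

TASK

Check that the load rail reads evenly: with the hand pointing straight down, press the fingertips lightly on the curved aluminium rail at its green mark and draw them slowly along it over the three black marks to the red one, keeping the rail lightly pressed down on its springs at every mark but never down to its stops. Finish while holding: the program ends with the fingertips still resting on the red mark, rail lightly pressed. Grasp nothing, and leave the loose parts and tools on and around the base plate where they are.

Things in the scene. Friction and masses are not known exactly. Their poses are not given: they have to be found in the camera images.
- rig: fixed round dark steel base plate, diameter 240, 12 thick, carrying a C-shaped aluminium rail on three sprung posts. Origin on the table under the plate's centre, z up. The rail is an arc of radius 75 (centre line) about the plate's centre, 170 degrees long, centred on this body's +x, 24 wide; its level top face is 60 above the table at rest
- rail (a joint): how far the rail is pressed straight down (it never tips), in m: 0 at rest, 0.0125 on its bottom stops. It starts to sink at about 0.8 N and needs about 0.5 N more for each mm (about 7 N at the stops); springs back when released. A light press is 2 to 10 mm
- mark0 (a point): centre of the green (start) mark, a flat disc 15 across, in the middle of the rail's 24 wide top face; lies on the top face and moves down with it. The five marks lie along the rail, 36 degrees (46 in a straight line) apart, in the order green, three black, red. The straight line from one to the next stays on the rail.
- mark1 (a point): centre of the first black mark, a flat disc 15 across, in the middle of the rail's 24 wide top face; lies on the top face and moves down with it. 
- mark2 (a point): centre of the second (middle) black mark, a flat disc 15 across, in the middle of the rail's 24 wide top face; lies on the top face and moves down with it. 
- mark3 (a point): centre of the third black mark, a flat disc 15 across, in the middle of the rail's 24 wide top face; lies on the top face and moves down with it. 
- mark4 (a point): centre of the red (finish) mark, a flat disc 15 across, in the middle of the rail's 24 wide top face; lies on the top face and moves down with it. A mark is reached when the point midway between the finger pads, hand pointing down, is within about 10 of it sideways while the fingers press the rail.
- piston: bystander: brass damper piston, turned, diameter 38, height 36, standing on the base plate in the hollow of the rail; origin at the centre of its underside
- locknut: bystander: blue ring nut, diameter 44, hole 24, height 14, lying on the base plate on the rail's open side; origin at the centre of its underside
- wrench: bystander: steel wrench, 150 long, lying on the table beside the base plate; x runs along it
- screwdriver: bystander: screwdriver with orange handle, 160 long, lying on the table beside the base plate; x runs along it
- block: bystander: dark wooden block with four holes, 70 x 90 x 40 high, on the table beside the base plate; origin at the centre of its underside
- jar: bystander: open glass cup, diameter 56, height 55, on the table beside the base plate; origin at the centre of its underside
Mind the look-alikes: they are no part of the job. Of the things shaped like the rig, the steel one is meant.

How it is judged:
By the outcome, as a careful person would: the job done as asked, in the order asked, and still so for the second after the job is handed in, while the arm keeps its last pose, push and grip.
It also fails if it takes over 42 s, if anything falls off the work surface, if the arm or the gripper's body presses on something with over 40 N, if the wrist force passes 120 N, or if a joint passes its speed limit or range.

ROBOT

A 6-joint arm with a two-finger parallel gripper is mounted at the origin on the work surface. World frame = base frame: x ahead of the robot, y to its left, z up, the work surface at z = 0. Lengths are in m, angles in rad, forces in N, time in s.
With the tool pointing down it reaches from about 0.25 to 0.725 m from the base axis. Payload 4 kg.
Tool frame: the origin (TCP) lies on the centre line of the jaws, within the pads' length; the fingertips stand 22 mm ahead of it and the grasp point (between the pads) lies 3 mm ahead of it; z points along the fingers, y is the line along which they close (so a half turn about z gives the same grasp; the last joint's range is limited). The gripper opens to 85 mm and grips with 20 to 120 N. Pads are 22 mm wide; open, the fingers measure 114 mm over their backs; the gripper's body (76 mm by 85 mm) begins 54 mm behind the grasp point. The pads swing forward as they close: fully open they stand 13 mm farther back than shut.
Start: joints at [-1.225, 0.241, 0.005, 1.335, 0, 1.571], TCP at [0.169, -0.47, 0.253] pointing down, gripper open.
Joint ranges: [-2.72, 2.72], [-1.05, 1.87], [-1.09, 1.28], [-1.99, 2.15], [-1.42, 1.44], [-3.14, 3.14]. Speed limits (rad/s): [2.79, 2.79, 3.14, 3.14, 3.14, 3.14].

INTERFACE

Orientations are given as a unit quaternion [x, y, z, w].
In Python, from workcell import bot gives the robot as it stands.
- The arm moves only by the shell command python3 -m inch 'ROWS'. ROWS is JSON, one flat list of numbers, 7 for each row, row after row: the shift along the world's x, y, z in mm, then the turn, a rotation vector about the world's x, y, z in rad, then the opening in per cent of the stroke, from 0 (shut) to 100 (fully open). A call has 1 to 8 rows; each row is the pose to reach, as a shift and turn from the pose commanded when the call began; what a row does not reach only later rows make up. A row lasts 1/12 s, in which the tool goes at most 41.7 mm and 7.16 degrees, less where a joint would pass 70% of its speed; a pose out of reach is approached as far as the arm can. A call with a gripper value outside its range is refused whole. The fingers move at their own pace and stop on an object; the grip force is fixed at half the most. Time passes only in rows, so rows that repeat a pose let the fingers close. It gives the time, the measured TCP pose, the force, the opening and the grip force at its end, in the units of the state.
- bot.get_obs(): the state, without advancing time (a new reading comes with each control period).
- bot.camera(name): name is "scene" or "top"; returns the picture (384x512x3 uint8, blue, green, red); there is no depth.
- bot.camera_info(name): a dict with "intrinsics" (3x3 intrinsics, pixels), "distortion" ([k1, k2, p1, p2, k3] as OpenCV has them; the pictures are not rectified), "camera_from_world" (4x4, takes a point from world to camera coordinates). Camera axes: x right, y down, z forward; pixel columns grow to the right and rows downward; lengths in m; the calibration is good to about 2 mm. A picture is of the moment at which its call begins. camera_info takes no time and is no camera call.
- bot.job_done(): hands the job in; it is judged then, once.
Trained networks look in the newest picture that a camera, given by its name, has taken for a name from the list of things; names that differ only in an ending like _2 or _b are one class to them, and where a whole thing is asked for, a point or a joint stands for the part that bears it (a point fixed in the world has none). Each returns a list of dicts, best first, with "confidence" (0 to 1); they miss things now and then, are a little off and sometimes report something else, mostly with a low value. They report only what shows in the picture. A call takes as long as a camera call. They do not tell look-alikes from the thing itself.
- bot.silhouettes(camera, target): "mask" (384x512 bool, what is visible of it) and "uv" ([column, row] in pixels, amid what is visible of it).
- bot.spot_point(camera, target): "uv" ([column, row] in pixels: a listed point, or the origin of a listed thing).
The state is a dict: "clock": time; "joint_pos": joint angles; "joint_vel": joint speeds; "tau": joint torques, N m; "eef_pos": TCP position; "tool_rot": TCP orientation; "ft_force": force on the tool from outside, world axes, zero at the start; "ft_torque": the same for the moment, N m; "grip_width": finger opening in m; "grasp_force": force on a finger pad.
Only numpy, scipy, OpenCV 4.12 (cv2) and the standard library are available. Lean on these libraries where they do the work, as an engineer would, in place of code of your own. Each camera call takes 0.05 s, during which the arm holds its last target. There are 200 camera calls.

## Working session

There is one attempt and no reset: what is moved stays moved. The work goes in short steps, Python scripts to look and compute and a shell command to move; the robot and the scene stay as the last step left them, time stands still between calls to the robot, and variables do not carry over. Pictures are saved under pics/ and viewed, at most 10 in all, crops included, and the job is handed in when it is done.

```bash
mkdir -p pics; ls
cat > h.py <<'E'
import numpy as np,cv2
from workcell import bot
def ray(cam,uv,z):
    c=bot.camera_info(cam);K=np.array(c["intrinsics"]);T=np.array(c["camera_from_world"])
    p=cv2.undistortPoints(np.array([[uv]],float),K,np.array(c["distortion"]))[0,0]
    R=T[:3,:3];o=-R.T@T[:3,3];d=R.T@np.array([p[0],p[1],1]);return o+d*(z-o[2])/d[2]
E
python3 - <<'E'
from h import *
o=bot.get_obs();print(o["clock"],o["eef_pos"],o["tool_rot"],o["ft_force"],o["grip_width"])
a=[]
for c in("top","scene"):
    im=bot.camera(c);cv2.imwrite(f"pics/{c}0.png",cv2.resize(im,(800,600)))
    for i in range(5):
        for d in bot.spot_point(c,f"mark{i}"):print(c,i,np.round(d["uv"],1),round(d["confidence"],2),ray(c,d["uv"],.06).round(4))
print(bot.get_obs()["clock"])
E
```

```text
pics
0.0 [ 0.16925587 -0.4698466   0.2523971 ] [ 9.85092633e-01  1.72021385e-01 -1.83748918e-04 -1.05556552e-03] [ 0.21297846  0.4863095  -0.26943613] 0.08529129834703343
top 0 [241.6 149.8] 0.98 [0.6006 0.0895 0.06  ]
top 0 [385.1 174.8] 0.97 [ 0.5193 -0.237   0.06  ]
top 0 [352.4 188.6] 0.97 [ 0.4916 -0.1586  0.06  ]
top 0 [165.6 312.1] 0.94 [0.2464 0.2719 0.06  ]
top 0 [206.2 164.3] 0.9 [0.5705 0.1734 0.06  ]
top 0 [224.4 151.5] 0.85 [0.5989 0.1299 0.06  ]
top 0 [351.2 210.8] 0.85 [ 0.4405 -0.1501  0.06  ]
top 0 [404.1 179. ] 0.82 [ 0.5067 -0.2789  0.06  ]
top 0 [182.2 329.2] 0.8 [0.2092 0.2372 0.06  ]
top 0 [127.6 322.7] 0.8 [0.2301 0.3527 0.06  ]
top 0 [115.3 340.4] 0.75 [0.1962 0.378  0.06  ]
top 0 [257.6 155.8] 0.72 [0.5836 0.053  0.06  ]
top 0 [367.  173.5] 0.67 [ 0.525 -0.196  0.06 ]
top 0 [204.4 185.1] 0.56 [0.5211 0.1794 0.06  ]
top 1 [241.6 149.8] 0.98 [0.6006 0.0895 0.06  ]
top 1 [385.1 174.8] 0.97 [ 0.5193 -0.237   0.06  ]
top 1 [352.4 188.6] 0.97 [ 0.4916 -0.1586  0.06  ]
top 1 [165.6 312.1] 0.94 [0.2464 0.2719 0.06  ]
top 1 [206.2 164.3] 0.9 [0.5705 0.1734 0.06  ]
top
[... 5589 characters left out ...]
.9 218.4] 0.96 [0.5915 0.0507 0.06  ]
scene 4 [174.8 179.9] 0.96 [ 0.4849 -0.1586  0.06  ]
scene 4 [375.3 130.3] 0.94 [0.2222 0.3644 0.06  ]
scene 4 [311.6 201. ] 0.87 [0.5269 0.1737 0.06  ]
scene 4 [156.4 189.7] 0.85 [ 0.5228 -0.1936  0.06  ]
scene 4 [272.  226.6] 0.71 [0.6117 0.0873 0.06  ]
scene 4 [357.2 138.9] 0.71 [0.2706 0.3066 0.06  ]
scene 4 [374.9 124.7] 0.71 [0.1928 0.3676 0.06  ]
scene 4 [124.9 179. ] 0.69 [ 0.4928 -0.2826  0.06  ]
scene 4 [313.8 215.6] 0.67 [0.5718 0.1777 0.06  ]
scene 4 [340.1 130.7] 0.62 [0.2349 0.2614 0.06  ]
scene 4 [294.3 223.6] 0.61 [0.599 0.135 0.06 ]
scene 4 [134.3 190.7] 0.61 [ 0.5309 -0.2454  0.06  ]
scene 4 [331.6 124. ] 0.59 [0.2026 0.2389 0.06  ]
0.6
```

View pics/top0.png

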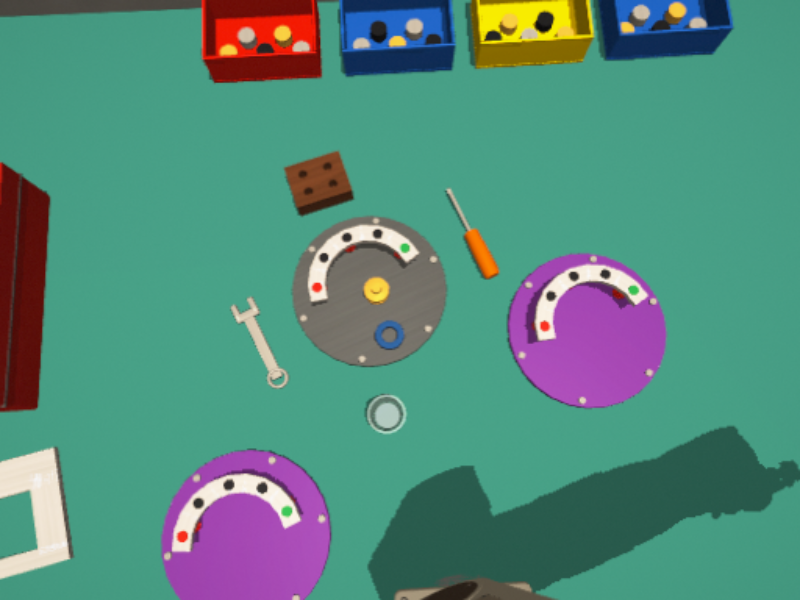

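View pics/scene0.png

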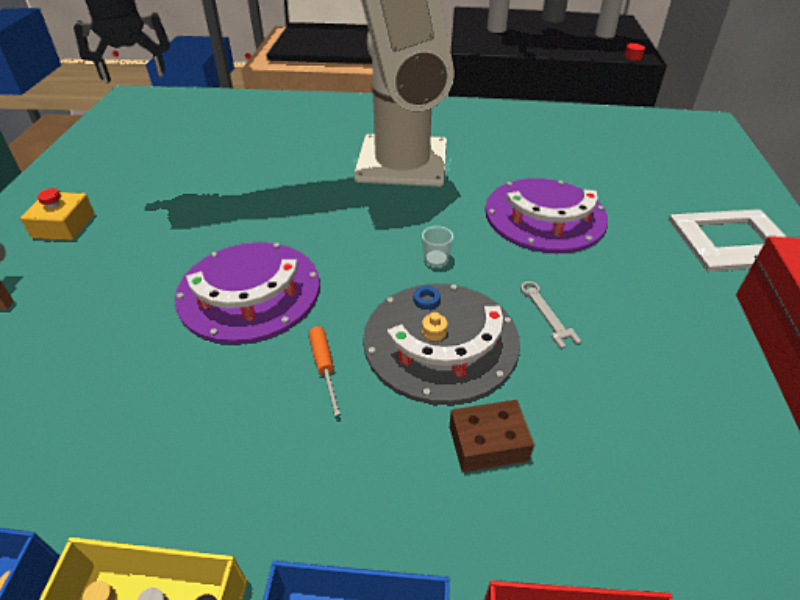

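The steel rig is the grey one at about (370, 290) in the 800-px top view. Its green mark is at (405, 248), then black at (377, 234), (347, 238) and (324, 258), and red at (317, 287). The two purple rigs are look-alikes. In the scene view the green mark is at (401, 335) and the red at (494, 314).

Run:
```python
from h import *
from scipy.optimize import least_squares
S={"top":[(405,248),(377,234),(347,238),(324,258),(317,287)],"scene":[(401,335),(428,351),(461,351),(487,337),(494,314)]}
M={}
for c in S:
    im=cv2.resize(cv2.imread(f"pics/{c}0.png"),(512,384),interpolation=cv2.INTER_AREA).astype(int); im=cv2.imread(f"pics/{c}0.png").astype(int)
    for i,(u,v) in enumerate(S[c]):
        r=12;w=im[v-r:v+r+1,u-r:u+r+1];B,G,R=w[...,0],w[...,1],w[...,2]
        k=(G-R>50) if i==0 else (R-G>90) if i==4 else (w.max(2)<75)
        yy,xx=np.nonzero(k&(np.hypot(*np.mgrid[-r:r+1,-r:r+1])<9))
        M[c,i]=((xx.mean()+u-r+.5)*.64-.5,(yy.mean()+v-r+.5)*.64-.5);print(c,i,len(xx),np.round(M[c,i],1),ray(c,M[c,i],.06).round(4))
def pts(p):
    a=p[2]+np.radians([-72,-36,0,36,72]);return np.c_[p[0]+.075*np.cos(a),p[1]+.075*np.sin(a),0*a+.06]
def res(p,cs=("top","scene")):
    o=[]
    for c in cs:
        I=bot.camera_info(c);T=np.array(I["camera_from_world"])
        q=cv2.projectPoints(pts(p),cv2.Rodrigues(T[:3,:3])[0],T[:3,3],np.array(I["intrinsics"]),np.array(I["distortion"]))[0][:,0]
        o.append(q-[M[c,i] for i in range(5)])
    return np.concatenate(o).ravel()
for cs in(("top",),("scene",),("top","scene")):
    s=least_squares(lambda p:res(p,cs),[.52,.11,.3]);print(cs,s.x.round(4),abs(s.fun).max().round(2))
P=pts(s.x);print(P.round(4));o=bot.get_obs();print(((P-o["eef_pos"])*1000).round(1))
```

```text
top 0 70 [258.6 158.3] [0.5775 0.0512 0.06  ]
top 1 42 [241.2 149. ] [0.6026 0.0903 0.06  ]
top 2 40 [221.7 151.5] [0.5994 0.1362 0.06  ]
top 3 41 [207.  164.3] [0.5704 0.1715 0.06  ]
top 4 77 [202.4 183.5] [0.5251 0.1838 0.06  ]
scene 0 58 [256.1 214.2] [0.5791 0.0501 0.06  ]
scene 1 50 [273.1 224.1] [0.6044 0.0893 0.06  ]
scene 2 53 [294.7 224.5] [0.6014 0.1358 0.06  ]
scene 3 47 [311.2 215.3] [0.5715 0.1721 0.06  ]
scene 4 59 [315.7 201.1] [0.5265 0.1832 0.06  ]
('top',) [0.5298 0.1088 0.3753] 0.22
('scene',) [0.5315 0.1082 0.3763] 0.24
('top', 'scene') [0.5305 0.1085 0.376 ] 0.42
[[0.5782 0.0507 0.06  ]
 [0.6031 0.0898 0.06  ]
 [0.6003 0.1361 0.06  ]
 [0.5707 0.1718 0.06  ]
 [0.5259 0.1834 0.06  ]]
[[ 408.8  521.1 -193.3]
 [ 433.6  560.2 -193.3]
 [ 430.8  606.4 -193.3]
 [ 401.3  642.2 -193.3]
 [ 356.4  653.8 -193.3]]
```

```bash
python3 -m inch '[200,260,0,0,0,0.6,0, 200,260,0,0,0,0.6,0, 200,260,0,0,0,0.6,0, 200,260,0,0,0,0.6,0, 200,260,0,0,0,0.6,0, 200,260,0,0,0,0.6,0, 200,260,0,0,0,0.6,0, 200,260,0,0,0,0.6,0]'
python3 -m inch '[209,261,0,0,0,0.6,0, 209,261,0,0,0,0.6,0, 209,261,0,0,0,0.6,0, 209,261,0,0,0,0.6,0, 209,261,0,0,0,0.6,0, 209,261,0,0,0,0.6,0, 209,261,0,0,0,0.6,0, 209,261,0,0,0,0.6,0]'
```

```text
clock: 1.27
eef_pos: [0.3706, -0.2083, 0.2537]
tool_rot: [0.89, 0.456, 0.0, 0.0]
ft_force: [0.1, -0.4, -0.0]
grip_width: -0.0
grasp_force: 0.0
clock: 1.93
eef_pos: [0.5788, 0.0518, 0.2534]
tool_rot: [0.716, 0.698, 0.0, 0.0]
ft_force: [0.3, -0.2, 0.4]
grip_width: 0.0004
grasp_force: 0.0
```

```bash
python3 -m inch '[-1,-1,-40,0,0,0,0, -1,-1,-80,0,0,0,0, -1,-1,-120,0,0,0,0, -1,-1,-145,0,0,0,0, -1,-1,-155,0,0,0,0, -1,-1,-160,0,0,0,0, -1,-1,-160,0,0,0,0, -1,-1,-160,0,0,0,0]'
python3 - <<'E'
from h import *
im=bot.camera("scene");cv2.imwrite("pics/s1.png",cv2.resize(im[130:280,180:380],(800,600)))
E
```

```text
clock: 2.6
eef_pos: [0.5783, 0.0488, 0.0952]
tool_rot: [0.716, 0.698, 0.001, 0.001]
ft_force: [0.2, -0.4, 0.6]
grip_width: -0.0002
grasp_force: 0.0
```

View pics/s1.png

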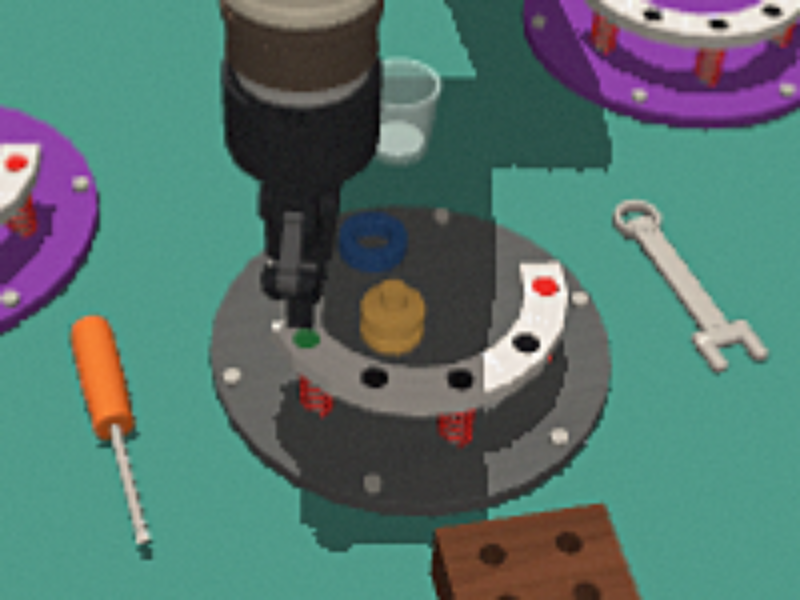

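The shut fingertips (at about (300, 320) in the crop) hang just above the green mark at (305, 340). Next I press down gently.

```bash
python3 -m inch '[0,2,-2,0,0,0,0, 0,2,-4,0,0,0,0, 0,2,-6,0,0,0,0, 0,2,-8,0,0,0,0, 0,2,-10,0,0,0,0, 0,2,-12,0,0,0,0, 0,2,-12,0,0,0,0, 0,2,-12,0,0,0,0]'
```

```text
clock: 3.32
eef_pos: [0.5767, 0.0508, 0.0812]
tool_rot: [0.716, 0.698, -0.0, -0.0]
ft_force: [-0.3, -0.1, 1.6]
grip_width: -0.0002
grasp_force: 0.6
```

```bash
python3 -m inch '[1,0,-1,0,0,0,0, 1,0,-2,0,0,0,0, 1,0,-3,0,0,0,0, 1,0,-4,0,0,0,0, 1,0,-5,0,0,0,0, 1,0,-5,0,0,0,0, 1,0,-5,0,0,0,0, 1,0,-5,0,0,0,0]'
```

```text
clock: 3.98
eef_pos: [0.5778, 0.0508, 0.0765]
tool_rot: [0.716, 0.698, 0.0, 0.0]
ft_force: [-2.0, -1.1, 4.3]
grip_width: -0.0
grasp_force: 1.8
```

```bash
python3 -m inch '[1,1.6,0,0,0,0,0, 2,3.2,0,0,0,0,0, 3,4.8,0,0,0,0,0, 4,6.4,0,0,0,0,0, 5.2,8,0,0,0,0,0, 6.2,9.8,0,0,0,0,0, 7.3,11.4,0,0,0,0,0, 8.3,13,0,0,0,0,0]'
python3 -m inch '[1,1.6,0,0,0,0,0, 2,3.2,0,0,0,0,0, 3,4.8,0,0,0,0,0, 4,6.4,0,0,0,0,0, 5.2,8,0,0,0,0,0, 6.2,9.8,0,0,0,0,0, 7.3,11.4,0,0,0,0,0, 8.3,13,0,0,0,0,0]'
python3 -m inch '[1,1.6,0,0,0,0,0, 2,3.2,0,0,0,0,0, 3,4.8,0,0,0,0,0, 4,6.4,0,0,0,0,0, 5.2,8,0,0,0,0,0, 6.2,9.8,0,0,0,0,0, 8.3,13,0,0,0,0,0, 8.3,13,0,0,0,0,0]'
```

```text
clock: 4.65
eef_pos: [0.5863, 0.0639, 0.0763]
tool_rot: [0.716, 0.698, -0.0, 0.0]
ft_force: [-2.1, -2.9, 3.7]
grip_width: 0.0
grasp_force: 1.9
clock: 5.32
eef_pos: [0.5946, 0.077, 0.0763]
tool_rot: [0.716, 0.698, 0.0, 0.0]
ft_force: [-1.5, -2.1, 4.4]
grip_width: -0.0001
grasp_force: 1.9
clock: 5.98
eef_pos: [0.6032, 0.0906, 0.0764]
tool_rot: [0.716, 0.698, 0.001, -0.0]
ft_force: [-0.4, -0.6, 3.8]
grip_width: 0.0003
grasp_force: 1.8
```

```bash
python3 -m inch '[0,1.9,0,0,0,0,0, 0,3.8,0,0,0,0,0, 0,5.7,0,0,0,0,0, 0,7.6,0,0,0,0,0, -0.5,9.5,0,0,0,0,0, -0.5,11.4,0,0,0,0,0, -1,13.3,0,0,0,0,0, -1,15.2,0,0,0,0,0]'
python3 -m inch '[0,1.9,0,0,0,0,0, 0,3.8,0,0,0,0,0, 0,5.7,0,0,0,0,0, 0,7.6,0,0,0,0,0, -0.5,9.5,0,0,0,0,0, -0.5,11.4,0,0,0,0,0, -1,13.3,0,0,0,0,0, -1,15.2,0,0,0,0,0]'
python3 -m inch '[0,1.9,0,0,0,0,0, 0,3.8,0,0,0,0,0, 0,5.7,0,0,0,0,0, 0,7.6,0,0,0,0,0, -0.5,9.5,0,0,0,0,0, -0.5,11.4,0,0,0,0,0, -1,13.3,0,0,0,0,0, -1,15.2,0,0,0,0,0]'
```

```text
clock: 6.65
eef_pos: [0.6017, 0.1052, 0.0764]
tool_rot: [0.716, 0.698, 0.0, 0.0]
ft_force: [-0.2, -2.6, 3.5]
grip_width: 0.0002
grasp_force: 1.8
clock: 7.32
eef_pos: [0.6007, 0.1204, 0.0763]
tool_rot: [0.716, 0.698, 0.0, -0.0]
ft_force: [-0.2, -2.7, 3.0]
grip_width: -0.0
grasp_force: 1.8
clock: 7.98
eef_pos: [0.5997, 0.1356, 0.0763]
tool_rot: [0.716, 0.698, 0.0, 0.0]
ft_force: [-0.6, -2.1, 4.2]
grip_width: 0.0001
grasp_force: 1.8
```

Next is mark 3, a shift of (-29, 36).

```bash
python3 -m inch '[-1.2,1.5,0,0,0,0,0, -2.4,3,0,0,0,0,0, -3.6,4.5,0,0,0,0,0, -4.8,6,0,0,0,0,0, -6,7.5,0,0,0,0,0, -7.2,9,0,0,0,0,0, -8.4,10.5,0,0,0,0,0, -9.6,12,0,0,0,0,0]'
python3 -m inch '[-1.2,1.5,0,0,0,0,0, -2.4,3,0,0,0,0,0, -3.6,4.5,0,0,0,0,0, -4.8,6,0,0,0,0,0, -6,7.5,0,0,0,0,0, -7.2,9,0,0,0,0,0, -8.4,10.5,0,0,0,0,0, -9.6,12,0,0,0,0,0]'
python3 -m inch '[-1.2,1.5,0,0,0,0,0, -2.4,3,0,0,0,0,0, -3.6,4.5,0,0,0,0,0, -4.8,6,0,0,0,0,0, -6,7.5,0,0,0,0,0, -7.2,9,0,0,0,0,0, -8.4,10.5,0,0,0,0,0, -9.6,12,0,0,0,0,0]'
```

```text
clock: 8.65
eef_pos: [0.5901, 0.1475, 0.0764]
tool_rot: [0.716, 0.698, 0.0, 0.0]
ft_force: [2.4, -2.2, 3.4]
grip_width: -0.0001
grasp_force: 1.8
clock: 9.32
eef_pos: [0.5804, 0.1595, 0.0763]
tool_rot: [0.716, 0.698, -0.0, -0.0]
ft_force: [1.6, -2.7, 3.3]
grip_width: -0.0002
grasp_force: 1.9
clock: 9.98
eef_pos: [0.5708, 0.1715, 0.0763]
tool_rot: [0.716, 0.698, -0.0, -0.0]
ft_force: [0.9, -2.1, 3.6]
grip_width: -0.0002
grasp_force: 1.9
```

Next is the red mark, a shift of (-45, 12).

```bash
python3 -m inch '[-1.9,0.5,0,0,0,0,0, -3.8,1,0,0,0,0,0, -5.6,1.5,0,0,0,0,0, -7.5,2,0,0,0,0,0, -9.4,2.5,0,0,0,0,0, -11.3,3,0,0,0,0,0, -13.1,3.5,0,0,0,0,0, -15,4,0,0,0,0,0]'
python3 -m inch '[-1.9,0.5,0,0,0,0,0, -3.8,1,0,0,0,0,0, -5.6,1.5,0,0,0,0,0, -7.5,2,0,0,0,0,0, -9.4,2.5,0,0,0,0,0, -11.3,3,0,0,0,0,0, -13.1,3.5,0,0,0,0,0, -15,4,0,0,0,0,0]'
python3 -m inch '[-1.9,0.5,0,0,0,0,0, -3.8,1,0,0,0,0,0, -5.6,1.5,0,0,0,0,0, -7.5,2,0,0,0,0,0, -9.4,2.5,0,0,0,0,0, -11.3,3,0,0,0,0,0, -13.1,3.5,0,0,0,0,0, -15,4,0,0,0,0,0]'
python3 -m inch '[0,0,0,0,0,0,0, 0,0,0,0,0,0,0, 0,0,0,0,0,0,0, 0,0,0,0,0,0,0]'
python3 - <<'E'
from h import *
im=bot.camera("scene");cv2.imwrite("pics/s2.png",cv2.resize(im[130:280,180:380],(800,600)))
E
```

```text
clock: 10.65
eef_pos: [0.5558, 0.1754, 0.0763]
tool_rot: [0.716, 0.698, 0.0, 0.0]
ft_force: [2.4, -0.2, 4.5]
grip_width: 0.0004
grasp_force: 1.8
clock: 11.32
eef_pos: [0.5408, 0.1794, 0.0763]
tool_rot: [0.716, 0.698, 0.0, 0.0]
ft_force: [2.6, -0.7, 4.2]
grip_width: -0.0001
grasp_force: 1.8
clock: 11.98
eef_pos: [0.5257, 0.1834, 0.0763]
tool_rot: [0.716, 0.698, -0.0, -0.0]
ft_force: [2.8, -0.3, 4.0]
grip_width: -0.0001
grasp_force: 1.8
clock: 12.32
eef_pos: [0.5254, 0.1835, 0.0761]
tool_rot: [0.716, 0.698, -0.0, -0.001]
ft_force: [0.5, 0.1, 4.0]
grip_width: 0.0002
grasp_force: 1.9
```

View pics/s2.png

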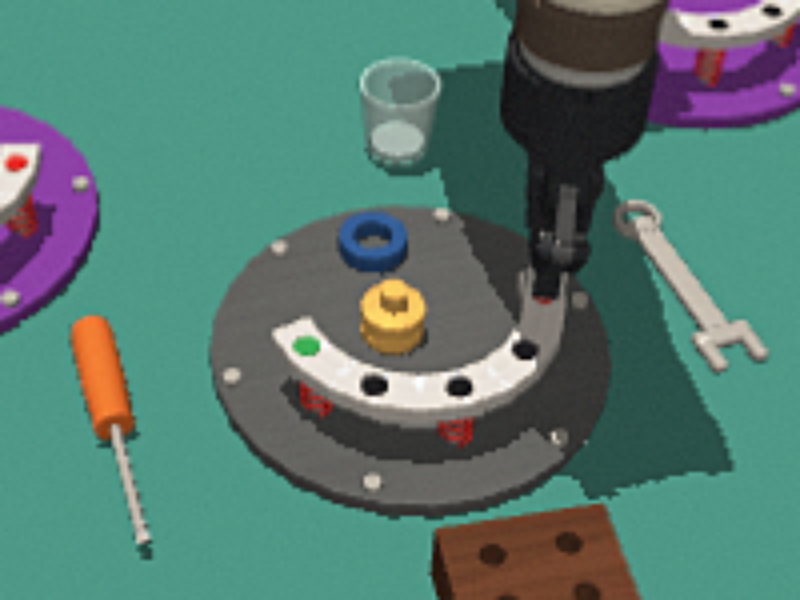

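The fingertips rest on the red mark at (543, 298), and the rail sits visibly lower with its marks about 7 px down. The piston, nut, glass cup, wrench, screwdriver and block have not moved.

```bash
python3 -c "
from workcell import bot
print(bot.job_done())"
```

```text
the job is handed in; nothing more can be done
None
```

The fingertips went from the green mark over the three black ones to the red, with the rail pressed about 6 mm throughout (roughly 3–4.5 N). The job was handed in at about 12 s of the 42 s allowed, with the fingertips still holding on the red mark; no verdict came back.

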